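Seat the probe in the dry-well tester and mark its depth

ROBOT

A 7-joint arm with a two-finger parallel gripper is mounted at the origin on the work surface. World frame = base frame: x ahead of the robot, y to its left, z up, the work surface at z = 0. Lengths are in m, angles in rad, forces in N, time in s.
With the tool pointing down it reaches from about 0.4 to 0.85 m from the base axis. Payload 10.4 kg.
Tool frame: the origin (TCP) lies at the very end of the fingers, on their centre line; the grasp point (between the pads) lies 19 mm behind it; z points along the fingers, y is the direction in which the jaws open and shut (so a half turn about z gives the same grasp; the last joint's range is limited). The gripper opens to 87 mm and grips with 3 to 60 N. Pads are 19 mm wide; open, the fingers measure 117 mm over their backs; the gripper's body (75 mm by 190 mm) begins 51 mm behind the grasp point.
Start: joints at [-1.126, 0.332, -0.065, 1.46, 0.022, 1.35, -0.088], TCP at [0.282, 0.558, 0.223] pointing down, gripper open.
Joint ranges: [-2.6, 2.6], [-0.5, 2.12], [-1.47, 1.34], [0.16, 2.42], [-1.27, 4.41], [0.06, 2.06], [-2.6, 2.6]. Speed limits (rad/s): [2.22, 2.22, 2.79, 2.79, 3.14, 3.14, 3.14].

INTERFACE

Orientations are given as a unit quaternion [x, y, z, w].
In Python, from bench import r, eyes, job gives the robot as it stands. The module is installed in compiled form; this text tells all that it offers.
- The arm moves only by the tool play_rows, never from a script. Its argument "motion" is a list of rows, each a list of 7 numbers: the shift along the tool's x, y, z as a fraction of full scale, then the turn, a rotation vector about the tool's x, y, z as a fraction of full scale, then the opening in per cent of the stroke, from 0 (shut) to 100 (fully open). A call has 1 to 5 rows; each row is the pose to reach, as a shift and turn from the pose commanded when the call began, along the tool's axes at that moment; what a row does not reach only later rows make up. Full scale, the value 1, is 0.2 m for a shift and 90 degrees for a turn. A row lasts 1/8 s, in which the tool goes at most 62.5 mm and 10.7 degrees, less where a joint would pass 70% of its speed; a pose out of reach is approached as far as the arm can. A call with a number of a shift or a turn outside -1 to 1 is refused whole. A call with a gripper value outside its range is refused whole. The fingers move at their own pace and stop on an object; "squeeze" is the grip in N (left out, the last holds). Time passes only in rows, so rows that repeat a pose let the fingers close. It gives the time, the measured TCP pose, the force and the opening at its end, in the units of the state.
- r.read_state(): the state, without advancing time (a new reading comes with each control period).
- eyes.camera(name): name is "scene" or "top" or "wrist"; returns a dict with "image" (384x512x3 uint8, red, green, blue), "mtx" (3x3 intrinsics, pixels), "R" (3x3) and "t" (3): a world point X has camera coordinates R X + t. Camera axes: x right, y down, z forward; pixel columns grow to the right and rows downward; lengths in m; the calibration is good to about 2 mm. A picture is of the moment at which its call begins. There is no depth.
- job.close_job(): hands the job in, once; it reports no verdict.
Trained networks look in a picture, given as the dict that the camera call returned (one of the last four; its "shot" number tells which), for a name from the list of things; names that differ only in an ending like _2 or _b are one class to them, and where a whole thing is asked for, a point or a joint stands for the part that bears it (a point fixed in the world has none). Each returns a list of dicts, best first, with "p" (0 to 1); they miss things now and then, are a little off and sometimes report something else, mostly with a low value. They report only what shows in the picture. A call takes as long as a camera call. They do not tell look-alikes from the thing itself.
- eyes.regions_of(picture, label): "region" (384x512 bool, what is visible of it) and "xy" ([column, row] in pixels, amid what is visible of it).
- eyes.landmark_of(picture, label): "xy" ([column, row] in pixels: a listed point, or the origin of a listed thing).
The state is a dict: "time": time; "joint_positions": joint angles; "joint_vel": joint speeds; "joint_torque": joint torques, N m; "ee_pos": TCP position; "eef_rot": TCP orientation; "ft_force": force on the tool from outside, world axes, zero at the start; "torque": the same for the moment, N m; "width": finger opening in m.
Only numpy, scipy, OpenCV 4.12 (cv2) and the standard library are available. Lean on these libraries where they do the work, as an engineer would, in place of code of your own. Each camera call takes 0.05 s, during which the arm holds its last target. There are 200 camera calls.

TASK

Take the temperature probe out of its stand and lower it upright into the tester's well until it bottoms out, then keep it pressed on the bottom for about a second with a steady push of about 12 newtons, never 20 or more. Then slide the probe's stop collar down the rod until it rests flat on the well's rim, marking the depth, and leave the probe standing in the well. Be as gentle with the collar, and leave the bottle, the handheld meter and the computer mouse alone.

Things in the scene. Friction and masses are not known exactly. Their poses are not given: they have to be found in the camera images.
- probe: Temperature probe, 140 g with its collar: a round steel rod 10 mm in diameter (end chamfered) with a round grey plastic handle 18 mm in diameter on top. Origin at the tip (lower end) of the rod, z along the rod towards the handle. The bare rod runs from z = 0 to 91 mm, the handle from 91 to 121 mm. It starts standing upright in the stand.
- handle_mid (a point): Middle of the probe's handle, on its axis, 106 mm from the tip.
- collar_underside (a point): Centre of the underside of the stop collar, a black plastic disc 44 mm in diameter and 10 mm thick threaded on the probe's rod just below the handle. It starts with its underside 80 mm from the tip (1 mm below the handle) and slides along the rod only, down to 30 mm from the tip; it grips the rod with about 2 N of friction and stays where it is left. Being wider than the handle, it can be pushed down from above beside the handle.
- tester: Dry-well probe tester, fixed to the desk: a white box 150 (x) by 200 (y) by 106 mm high with a dark display and grey keys on top, and an aluminium well block let into the top. It carries the adjustable bottom of the well. Origin at the centre of the box's underside, z up.
- wellblock: The tester's aluminium well block, 60 by 60 mm, fixed, its top 4 mm proud of the white box; it forms the well's walls and rim. Origin on the well's axis, level with the desk, 110 mm below the mouth; z up.
- well_mouth (a point): Centre of the mouth of the tester's well, in the top of the aluminium block, 110 mm above the desk, at (0, +50 mm) from the tester's origin in its own frame. The well is a vertical blind hole about 11.5 mm wide with a 2 mm chamfer; its bottom is rigid and adjustable, so its depth is not known beforehand: between 48 and 74 mm, different each time. The collar cannot enter it.
- stand: Probe stand, fixed to the desk: a grey block 70 by 70 mm on a foot 100 by 100 by 10 mm, 60 mm high in all, with a loose vertical hole 13 mm wide and 40 mm deep in the middle of its top. Origin at the centre of the underside, z up.
- bottle: Bystander: small white bottle with a cap, 32 mm in diameter, 85 mm high; origin at the centre of its underside.
- handheld: Bystander: white handheld meter, 60 by 85 by 26 mm; origin at the centre of its underside.
- mouse: Bystander: black computer mouse, 100 by 58 by 32 mm; origin at the centre of its underside.
Not all that is in view belongs to the job. What is shaped like the probe but orange, pink or purple is not meant.

How it is judged:
On the way:
1. the probe is in the well, upright, and pressed still on its bottom with 7 to 20 N for 0.4 s, the collar not yet on the rim (z of probe in the frame of well_mouth below -0.046 m and horizontal distance between probe and well_mouth below 0.003 m and angle between probe's own z axis and vertical below 0.08 rad and contact force between probe and tester between 7 and 20 N and linear speed of probe below 0.004 m/s and z of collar_underside in the frame of well_mouth above 0.004 m), for 0.4 s.
At the end, for the whole second after the job is handed in: The probe stands in the well, tip at least 46 mm below the mouth and within 3 mm of its axis, tilted less than 0.08 rad, with the collar's underside less than 2 mm above the rim; it is at rest and released (z of probe in the frame of well_mouth below -0.046 m and horizontal distance between probe and well_mouth below 0.003 m and angle between probe's own z axis and vertical below 0.08 rad and z of collar_underside in the frame of well_mouth below 0.002 m and linear speed of probe below 0.01 m/s and contact force between probe and the fingers below 0.05 N); the robot touches nothing.
It fails at once if the probe is forced against the bottom of the well with more than 20 N, or the probe or its collar against the well block with more than 25 N (contact force between probe and tester above 20 N or contact force between probe and wellblock above 25 N).
It fails at once if a bystander is moved by more than 20 mm (distance of any of bottle, handheld, mouse from where it was at the start of the episode above 0.02 m).
It also fails if it takes over 56 s, if anything falls off the work surface, if the arm or the gripper's body presses on something with over 40 N, if the wrist force passes 120 N, or if a joint passes its speed limit or range.

## Working session

There is one attempt and no reset: what is moved stays moved. The work goes in short steps, Python scripts to look and compute and a tool call to move; the robot and the scene stay as the last step left them, time stands still between calls to the robot, and variables do not carry over. Pictures are saved under pics/ and viewed, about 8 in all and at most 12, crops included, and the job is handed in when it is done.

Besides the shell and the picture viewer there is one more tool, called after ">>>" by a JSON object that holds its "fn" and its "kwargs", one argument or row to a line. play_rows: Moves the arm, as the interface text tells. Shift numbers are shares of 0.2 m and turn numbers shares of 90 degrees, none past 1 either way. Its arguments: {"type":"object","properties":{"motion":{"type":"array","items":{"type":"array","items":{"type":"number"}}},"squeeze":{"type":"number"}},"required":["motion"]}

```bash
mkdir -p pics; cat > h.py <<'E'
import numpy as np, cv2
from bench import r, eyes, job
def ray(p,xy):
    R=np.array(p["R"]);t=np.array(p["t"]);d=np.linalg.inv(p["mtx"])@np.array([xy[0],xy[1],1.])
    d=R.T@d;return -R.T@t,d/np.linalg.norm(d)
def at_z(p,xy,z):
    c,d=ray(p,xy);return c+d*(z-c[2])/d[2]
def tri(obs):
    A=np.zeros((3,3));b=np.zeros(3)
    for p,xy in obs:
        c,d=ray(p,xy);M=np.eye(3)-np.outer(d,d);A+=M;b+=M@c
    return np.linalg.solve(A,b)
def proj(p,X):
    q=np.array(p["mtx"])@(np.array(p["R"])@X+np.array(p["t"]));return q[:2]/q[2]
def save(p,n): cv2.imwrite("pics/"+n,p["image"][:,:,::-1])
E
python3 - <<'E'
from h import *
np.set_printoptions(precision=4,suppress=True)
s=r.read_state();print(s["time"],s["ee_pos"],s["eef_rot"],s["width"],s["ft_force"])
P={n:eyes.camera(n) for n in("scene","top")}
for n,p in P.items(): save(p,n+"1.png")
for l,z in(("handle_mid",None),("collar_underside",.1),("well_mouth",.11),("stand",0),("probe",.02),("tester",0),("bottle",0),("handheld",0),("mouse",0)):
  for n,p in P.items():
    for d in eyes.landmark_of(p,l)[:4]:
      print(l,n,round(d["p"],2),np.array(d["xy"]),at_z(p,d["xy"],.126 if z is None else z))
im=np.hstack([P[n]["image"] for n in P]);cv2.imwrite("pics/a.png",cv2.resize(im,(800,300),interpolation=cv2.INTER_AREA)[:,:,::-1])
E
```

```text
0.0 [0.2817 0.5575 0.2218] [ 0.2318  0.9728 -0.0007 -0.0001] 0.08658922718252475 [ 0.2703  0.4427 -0.4254]
handle_mid scene 0.82 [215.6 116.4] [ 0.396  -0.1471  0.126 ]
handle_mid scene 0.76 [143.6 148.6] [ 0.5153 -0.2987  0.126 ]
handle_mid scene 0.63 [194.2 196.6] [ 0.6301 -0.1516  0.126 ]
handle_mid scene 0.54 [192.9 149.9] [ 0.5052 -0.1814  0.126 ]
handle_mid top 0.68 [310.8 257. ] [ 0.3745 -0.1484  0.126 ]
handle_mid top 0.66 [369.7 205.4] [ 0.5042 -0.3004  0.126 ]
handle_mid top 0.65 [318.1 206.9] [ 0.5002 -0.1695  0.126 ]
handle_mid top 0.61 [307.9 157.8] [ 0.6285 -0.1462  0.126 ]
collar_underside scene 0.63 [143.3 157.8] [ 0.524  -0.3039  0.1   ]
collar_underside scene 0.56 [197.3 155. ] [ 0.5002 -0.1756  0.1   ]
collar_underside scene 0.56 [198.7 206.4] [ 0.6393 -0.1433  0.1   ]
collar_underside scene 0.43 [217.7 125.4] [ 0.4025 -0.1431  0.1   ]
collar_underside top 0.61 [365.6 207.4] [ 0.5029 -0.2957  0.1   ]
collar_underside top 0.58 [309.  164.1] [ 0.618  -0.1516  0.1   ]
collar_underside top 0.57 [320.5 206.5] [ 0.5051 -0.1791  0.1   ]
collar_underside top 0.47 [309.7 25
[... 618 characters left out ...]
.8 214. ] [ 0.4962 -0.1762  0.02  ]
probe top 0.49 [308.3 259.8] [ 0.3716 -0.1532  0.02  ]
tester scene 0.8 [345.3 206.3] [0.542  0.1978 0.    ]
tester scene 0.46 [198.1 155. ] [ 0.4294 -0.2026 -0.    ]
tester top 0.69 [181.8 199.5] [0.5395 0.1974 0.    ]
bottle scene 0.74 [269.3 280.9] [0.7562 0.0298 0.    ]
bottle top 0.51 [236.6 124.1] [0.7615 0.0453 0.    ]
handheld scene 0.77 [336.5 289.1] [0.7562 0.1805 0.    ]
handheld scene 0.4 [198.9 155.9] [ 0.4321 -0.1998 -0.    ]
handheld top 0.61 [182.9 126.4] [0.7544 0.2012 0.    ]
mouse scene 0.63 [156.8 264.1] [ 0.749  -0.2339  0.    ]
mouse scene 0.48 [365.2 202. ] [0.5235 0.2473 0.    ]
mouse top 0.68 [331.9 126.5] [ 0.7544 -0.2312  0.    ]
```

View pics/scene1.png

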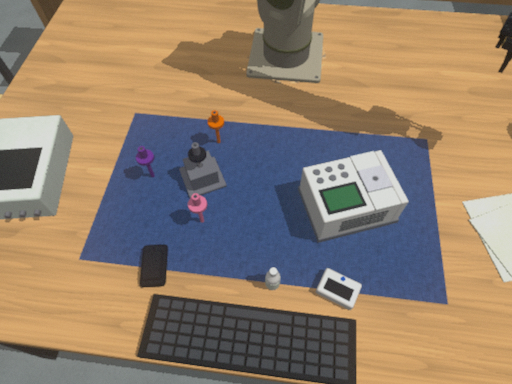

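View pics/top1.png

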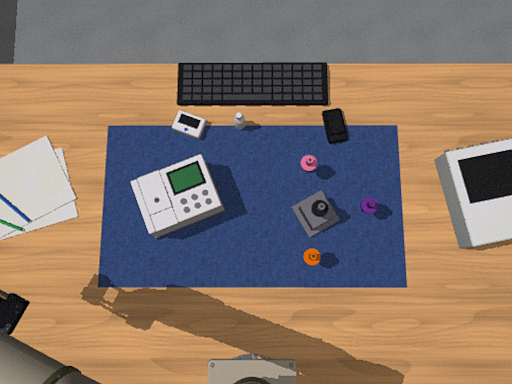

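Scene view: the grey probe stands in the stand at (197,152), and the tester's aluminium plate with the well is at about (377,178). In the top view these are (320,207) and (157,200). The orange, pink and purple ones are decoys.

>>> {"fn": "play_rows", "kwargs": {
  "motion": [
    [-0.94,-0.76,-0.2,0,0,0.58,100],
    [-0.94,-0.76,-0.2,0,0,0.58,100],
    [-0.94,-0.76,-0.2,0,0,0.58,100],
    [-0.94,-0.76,-0.2,0,0,0.58,100],
    [-0.94,-0.76,-0.2,0,0,0.58,100]
  ]
}}

```text
time: 1.62
ee_pos: [0.384, 0.3334, 0.264]
eef_rot: [0.641, 0.767, 0.001, 0.0]
ft_force: [-1.4, 1.2, 0.9]
width: 0.0872
```

```bash
cat >> h.py <<'E'
from scipy.spatial.transform import Rotation as Ro
np.set_printoptions(precision=4,suppress=True)
def plan(target=None):
    s=r.read_state();R=Ro.from_quat(s["eef_rot"]);M=R.as_matrix()
    print("t",round(s["time"],2),"pos",s["ee_pos"],"w",round(s["width"],4),"F",s["ft_force"])
    G=np.array([[0,1,0],[1,0,0],[0,0,-1.]])
    print("turn",(Ro.from_matrix(M.T@G).as_rotvec())/(np.pi/2))
    if target is not None: print("shift",M.T@(np.array(target)-s["ee_pos"])/.2)
E
python3 -c "
from h import *
plan([.5,-.175,.26])
P={n:eyes.camera(n) for n in('scene','top')}
print(at_z(P['top'],[157,200],.11),at_z(P['scene'],[377,178],.11))
im=P['top']['image'][140:250,110:240];cv2.imwrite('pics/b.png',cv2.resize(im,None,fx=5,fy=5)[:,:,::-1])
"
```

```text
t 1.62 pos [0.384  0.3334 0.264 ] w 0.0872 F [-1.4031  1.1992  0.9206]
turn [ 0.0015 -0.0007  0.1138]
shift [-2.6044  0.1185  0.0182]
[0.52   0.2435 0.11  ] [0.5225 0.2495 0.11  ]
```

```bash
python3 -c "
from h import *
p=eyes.camera('wrist');save(p,'w1.png');print('cam',ray(p,(256,192)),proj(p,np.array([.521,.246,.11])))
for d in eyes.landmark_of(p,'well_mouth'): print(d['p'],d['xy'],at_z(p,d['xy'],.11))
"
```

```text
cam (array([0.3678, 0.4125, 0.4248]), array([ 0.0744, -0.2721, -0.9594])) [356.609  278.5375]
```

View pics/w1.png

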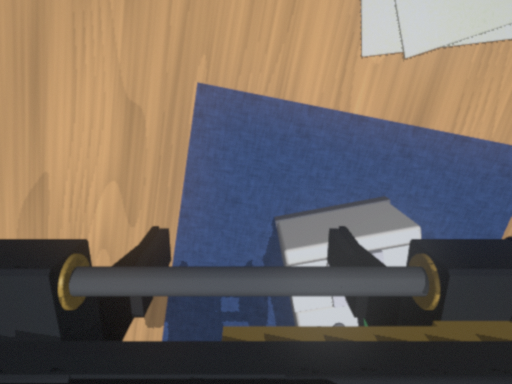

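The wrist camera looks towards +y of the TCP, and the gripper hides what lies under it. The tester's corner is at (340,230). I'll stop short of the well on the way so that I can see it.

>>> {"fn": "play_rows", "kwargs": {
  "motion": [
    [-1,0.5,0,0,0,0.114,100],
    [-1,0.5,0,0,0,0.114,100],
    [-1,0.5,0,0,0,0.114,100],
    [-1,0.5,0,0,0,0.114,100],
    [-1,0.5,0,0,0,0.114,100]
  ]
}}

```text
time: 2.45
ee_pos: [0.5186, 0.158, 0.2621]
eef_rot: [0.703, 0.712, -0.001, 0.0]
ft_force: [-0.3, 0.2, -0.3]
width: 0.0871
```

```bash
python3 -c "
from h import *
plan([.5,-.175,.26])
p=eyes.camera('wrist');save(p,'w2.png');print('cam',ray(p,(256,192)),proj(p,np.array([.521,.246,.11])))
for d in eyes.landmark_of(p,'well_mouth'): print(d['p'],d['xy'],at_z(p,d['xy'],.11))
u,v=proj(p,np.array([.521,.246,.11])).astype(int)
print(u,v)
g=cv2.cvtColor(p['image'],cv2.COLOR_RGB2GRAY);c=cv2.HoughCircles(g,cv2.HOUGH_GRADIENT,1,20,param1=80,param2=12,minRadius=5,maxRadius=22)
for q in (c[0] if c is not None else [])[:6]: print(q,at_z(p,q[:2],.11))
"
```

```text
t 2.45 pos [0.5186 0.158  0.2621] w 0.0871 F [-0.3484  0.1507 -0.2962]
turn [-0.0001  0.0008  0.008 ]
shift [-1.6639 -0.1139  0.0128]
cam (array([0.5186, 0.2354, 0.4237]), array([ 0.025 , -0.2832, -0.9587])) [251.7673  84.9519]
0.87 [255.7, 87.7] [0.5247 0.2436 0.11  ]
251 84
[260.5 185.5   7.4] [0.5312 0.1496 0.11  ]
[271.5 211.5   7.4] [0.5432 0.1218 0.11  ]
[ 69.5 298.5  11.8] [0.3185 0.0148 0.11  ]
[414.5 273.5  21.4] [0.7027 0.0514 0.11  ]
[427.5 298.5  11.1] [0.7224 0.0199 0.11  ]
[227.5 167.5   7.4] [0.498  0.1678 0.11  ]
```

View pics/w2.png

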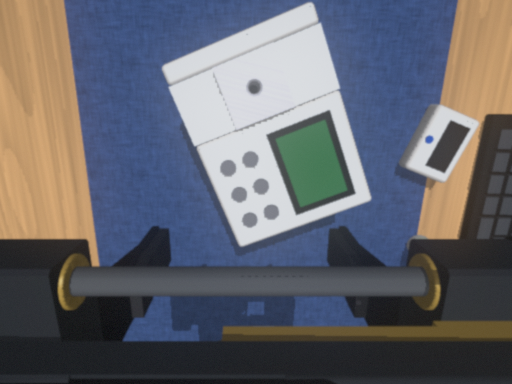

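The well hole shows at about (254.5,87), which agrees with the other views: about (0.523, 0.244). On to the stand, stopping past it for the same view.

>>> {"fn": "play_rows", "kwargs": {
  "motion": [
    [-1,-0.06,0,0,0,0.008,100],
    [-1,-0.06,0,0,0,0.008,100],
    [-1,-0.06,0,0,0,0.008,100],
    [-1,-0.06,0,0,0,0.008,100]
  ]
}}

```text
time: 3.05
ee_pos: [0.5074, -0.0427, 0.2629]
eef_rot: [0.708, 0.707, 0.0, 0.0]
ft_force: [-0.0, 1.8, 0.3]
width: 0.0874
```

>>> {"fn": "play_rows", "kwargs": {
  "motion": [
    [-1,-0.06,0,0,0,0,100],
    [-1,-0.06,0,0,0,0,100],
    [-1,-0.06,0,0,0,0,100],
    [-1,-0.06,0,0,0,0,100],
    [-1,-0.06,0,0,0,0,100]
  ]
}}

```text
time: 3.68
ee_pos: [0.4967, -0.2385, 0.2621]
eef_rot: [0.706, 0.708, -0.0, -0.0]
ft_force: [0.7, 0.1, -0.1]
width: 0.0872
```

```bash
python3 -c "
from h import *
plan([.5,-.175,.26])
p=eyes.camera('wrist');save(p,'w3.png')
for d in eyes.landmark_of(p,'handle_mid'): print(d['p'],d['xy'],at_z(p,d['xy'],.126))
for d in eyes.landmark_of(p,'probe'): print(d['p'],d['xy'],at_z(p,d['xy'],.02))
im=cv2.imread('pics/w2.png',0);s=im[76:98,244:266];print(s.min());m=s<110;y,x=np.nonzero(m);print('hole',x.mean()+244,y.mean()+76,m.sum())
"
```

```text
t 3.67 pos [ 0.4967 -0.2385  0.2621] w 0.0872 F [ 0.7469  0.1104 -0.1202]
turn [-0.0004 -0.0004  0.0015]
shift [0.3177 0.0175 0.0108]
0.86 [261.0, 239.5] [ 0.5097 -0.2989  0.126 ]
0.7 [126.8, 91.1] [ 0.3893 -0.1562  0.126 ]
0.65 [253.1, 113.0] [ 0.5011 -0.1748  0.126 ]
0.59 [385.8, 87.3] [ 0.6178 -0.1527  0.126 ]
0.91 [155.2, 92.8] [ 0.3847 -0.1562  0.02  ]
0.72 [259.1, 206.6] [ 0.511  -0.3003  0.02  ]
0.71 [250.2, 108.7] [ 0.4988 -0.1745  0.02  ]
0.57 [349.2, 93.1] [ 0.6175 -0.1562  0.02  ]
93
hole 253.56666666666666 88.26666666666667 60
```

View pics/w3.png

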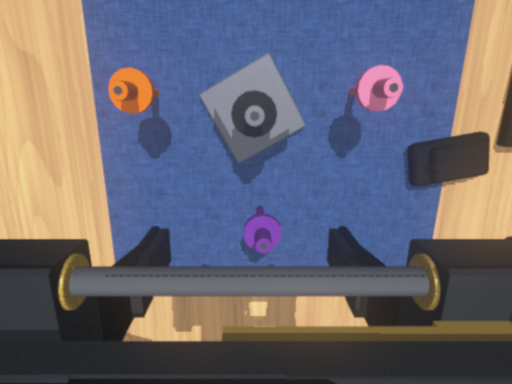

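The grey handle top is at (255,116), with the collar ring around it. Its axis is near (0.503,-0.177). I'll move over it and descend.

>>> {"fn": "play_rows", "kwargs": {
  "motion": [
    [0.31,0.03,0.1,0,0,0,100],
    [0.31,0.03,0.1,0,0,0,100],
    [0.31,0.03,0.4,0,0,0,100],
    [0.31,0.03,0.6,0,0,0,100],
    [0.31,0.03,0.6,0,0,0,100]
  ],
  "squeeze": 20
}}

```text
time: 4.45
ee_pos: [0.5005, -0.1763, 0.1405]
eef_rot: [0.706, 0.708, -0.001, -0.002]
ft_force: [0.7, -0.6, 1.0]
width: 0.087
```

```bash
python3 -c "
from h import *
plan([.503,-.177,.115])
P={n:eyes.camera(n) for n in('scene','top')}
a=P['scene'];b=P['top']
for n,p in P.items():
  u,v=proj(p,np.array([.503,-.177,.126])).astype(int);print(n,u,v)
  c=p['image'][max(v-30,0):v+30,max(u-40,0):u+40];cv2.imwrite('pics/%s_c.png'%n,cv2.resize(c,None,fx=5,fy=5)[:,:,::-1])
cv2.imwrite('pics/c1.png',np.hstack([cv2.imread('pics/%s_c.png'%n) for n in P]))
"
```

```text
t 4.45 pos [ 0.5005 -0.1763  0.1405] w 0.087 F [ 0.652  -0.6469  1.0467]
turn [-0.0031 -0.0005  0.0015]
shift [-0.0036  0.0129  0.1274]
scene 194 149
top 321 205
```

View pics/c1.png

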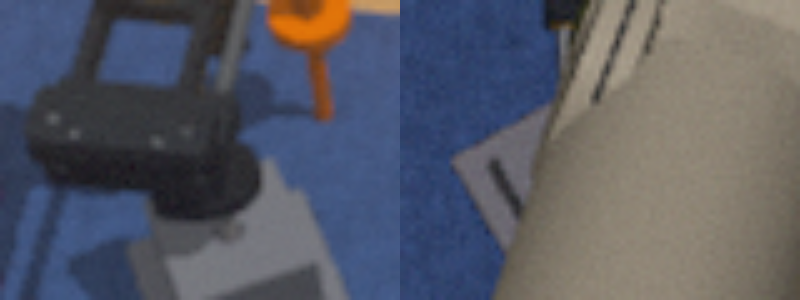

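The near finger hides the handle, but the hand sits over the collar as intended. Finish the descent and close.

>>> {"fn": "play_rows", "kwargs": {
  "motion": [
    [0,0.01,0.12,0,0,0,100],
    [0,0.01,0.12,0,0,0,20],
    [0,0.01,0.12,0,0,0,0],
    [0,0.01,0.12,0,0,0,0],
    [0,0.01,0.12,0,0,0,0]
  ],
  "squeeze": 30
}}

```text
time: 5.18
ee_pos: [0.5044, -0.178, 0.1192]
eef_rot: [0.707, 0.707, 0.0, 0.0]
ft_force: [0.9, -0.3, 0.1]
width: 0.0551
```

>>> {"fn": "play_rows", "kwargs": {
  "motion": [
    [0,0,0,0,0,0,0],
    [0,0,0,0,0,0,0],
    [0,0,0,0,0,0,0]
  ]
}}

```text
time: 5.55
ee_pos: [0.504, -0.178, 0.1185]
eef_rot: [0.707, 0.707, 0.0, -0.0]
ft_force: [-0.3, 0.1, -0.4]
width: 0.0249
```

>>> {"fn": "play_rows", "kwargs": {
  "motion": [
    [0,0,0,0,0,0,0],
    [0,0,0,0,0,0,0],
    [0,0,0,0,0,0,0],
    [0,0,0,0,0,0,0]
  ]
}}

```text
time: 6.05
ee_pos: [0.504, -0.178, 0.1185]
eef_rot: [0.707, 0.707, -0.0, -0.0]
ft_force: [0.2, 1.1, -0.3]
width: 0.0176
```

>>> {"fn": "play_rows", "kwargs": {
  "motion": [
    [0,0,-0.1,0,0,0,0],
    [0,0,-0.25,0,0,0,0],
    [0,0,-0.4,0,0,0,0],
    [0,0,-0.5,0,0,0,0],
    [0,0,-0.5,0,0,0,0]
  ]
}}

```text
time: 6.68
ee_pos: [0.5047, -0.1781, 0.2195]
eef_rot: [0.707, 0.707, 0.001, 0.001]
ft_force: [0.5, -0.1, -2.1]
width: 0.0171
```

```bash
python3 -c "
from h import *
plan([.523,.155,.225])
P={n:eyes.camera(n) for n in('scene','top')}
p=P['scene']
for l in('handle_mid','probe','collar_underside'):
  for d in eyes.landmark_of(p,l): print(l,d['p'],d['xy'])
u,v=proj(p,np.array([.503,-.177,.17])).astype(int);print(u,v)
c=p['image'][max(v-50,0):v+60,max(u-70,0):u+70];cv2.imwrite('pics/c2.png',cv2.resize(c,None,fx=5,fy=5)[:,:,::-1])
"
```

```text
t 6.67 pos [ 0.5047 -0.1781  0.2195] w 0.0171 F [ 0.4523 -0.1199 -2.0835]
turn [ 0.0016 -0.      0.0002]
shift [ 1.6656  0.092  -0.0272]
handle_mid 0.85 [196.2, 195.8]
handle_mid 0.62 [188.8, 120.7]
handle_mid 0.57 [141.0, 151.5]
handle_mid 0.52 [216.3, 116.7]
probe 0.86 [221.9, 142.6]
probe 0.77 [202.0, 223.9]
probe 0.72 [153.2, 174.2]
probe 0.54 [194.9, 151.0]
collar_underside 0.73 [143.0, 160.4]
collar_underside 0.57 [194.5, 206.2]
collar_underside 0.51 [216.1, 123.7]
collar_underside 0.49 [190.3, 130.4]
192 137
```

View pics/c2.png

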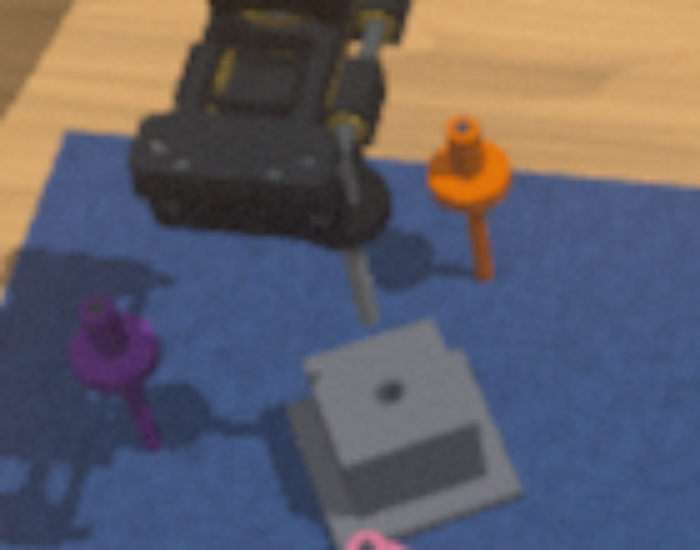

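The grey probe hangs clear of the stand, with its tip at crop (371,322), which is image (196,151). Next, carry it to the look position by the well.

>>> {"fn": "play_rows", "kwargs": {
  "motion": [
    [0.2,0.02,-0.1,0,0,0,0],
    [0.4,0.04,-0.1,0,0,0,0],
    [0.6,0.06,-0.1,0,0,0,0],
    [0.8,0.09,-0.1,0,0,0,0],
    [0.83,0.09,-0.1,0,0,0,0]
  ]
}}

```text
time: 7.55
ee_pos: [0.5219, -0.0086, 0.2376]
eef_rot: [0.705, 0.709, -0.0, -0.001]
ft_force: [-0.7, -1.2, -1.8]
width: 0.0171
```

>>> {"fn": "play_rows", "kwargs": {
  "motion": [
    [0.2,0,0,0,0,0,0],
    [0.4,0,0,0,0,0,0],
    [0.6,0,0,0,0,0,0],
    [0.8,0,0,0,0,0,0],
    [0.84,0,0,0,0,0,0]
  ]
}}

```text
time: 8.18
ee_pos: [0.5213, 0.1582, 0.2376]
eef_rot: [0.706, 0.708, -0.001, -0.0]
ft_force: [-0.3, -0.8, -1.2]
width: 0.0166
```

```bash
cat > look.py <<'E'
from h import *
plan([.523,.245,.24])
p=eyes.camera('wrist');save(p,'w4.png')
d=eyes.landmark_of(p,'well_mouth');print([(e['p'],e['xy'],at_z(p,e['xy'],.11)) for e in d])
u,v=proj(p,np.array([.523,.245,.11])).astype(int)
v0=max(v-20,0);g=cv2.cvtColor(p['image'],cv2.COLOR_RGB2GRAY)[v0:v+20,u-20:u+20]
n,L,S,C=cv2.connectedComponentsWithStats((g<120).astype(np.uint8))
for i in range(1,n): print(S[i],C[i]+[u-20,v0],at_z(p,C[i]+[u-20,v0],.11))
# same for top/scene views
for nme in('top','scene'):
  q=eyes.camera(nme);save(q,nme+'4.png')
  d=eyes.landmark_of(q,'well_mouth');print(nme,[(e['p'],e['xy'],at_z(q,e['xy'],.11)) for e in d])
  s=r.read_state()['ee_pos'];print('tip expected px',proj(q,np.array([s[0],s[1],s[2]-.0985])))
E
python3 look.py; python3 -c "
from h import *
q=eyes.camera('scene');print('prev tip px',proj(q,np.array([.5047,-.1781,.121])))"
```

```text
t 8.18 pos [0.5213 0.1582 0.2376] w 0.0166 F [-0.3033 -0.8427 -1.219 ]
turn [-0.0008  0.0002  0.0023]
shift [ 0.4337  0.0098 -0.0119]
[(0.81, [250.3, 89.4], array([0.523 , 0.2419, 0.11  ]))]
[16 19 10  9 70] [250.3286  88.0429] [0.523 0.243 0.11 ]
top [(0.34, [184.6, 124.5], array([0.7237, 0.1786, 0.11  ]))]
tip expected px [189.9612 197.2836]
scene [(0.89, [375.4, 174.9], array([0.5143, 0.2462, 0.11  ]))]
tip expected px [337.1381 166.3289]
prev tip px [194.6428 151.1445]
```

>>> {"fn": "play_rows", "kwargs": {
  "motion": [
    [0.2,0.01,0,0,0,0,0],
    [0.4,0.01,0,0,0,0,0],
    [0.425,0.01,0.05,0,0,0,0],
    [0.425,0.01,0.075,0,0,0,0],
    [0.425,0.01,0.075,0,0,0,0]
  ]
}}

```text
time: 9.15
ee_pos: [0.5241, 0.2393, 0.2232]
eef_rot: [0.708, 0.706, -0.0, 0.0]
ft_force: [0.3, -0.4, -1.3]
width: 0.017
```

```bash
python3 -c "
from h import *
plan([.523,.243,.222])
p=eyes.camera('scene');e=np.array(r.read_state()['ee_pos']);z=e[2]-.0985
u,v=proj(p,np.array([.523,.243,.13])).astype(int);u0=u-40;v0=v-35
print('crop',u0,v0,'tip',(proj(p,[e[0],e[1],z])-[u0,v0])*10,'collarpt',(proj(p,[e[0],e[1],z+.08])-[u0,v0])*10,'mouth',(proj(p,[.523,.243,.11])-[u0,v0])*10)
cv2.imwrite('pics/c3.png',cv2.resize(p['image'][v0:v0+55,u0:u0+80],None,fx=10,fy=10,interpolation=cv2.INTER_CUBIC)[:,:,::-1])
"
```

```text
t 9.15 pos [0.5241 0.2393 0.2232] w 0.017 F [ 0.3305 -0.3979 -1.3497]
turn [-0.0003  0.0005 -0.0012]
shift [ 0.0187 -0.0053  0.0061]
crop 336 138 tip [381.8549 365.4194] collarpt [475.9392 152.8151] mouth [381.0622 399.0498]
```

View pics/c3.png

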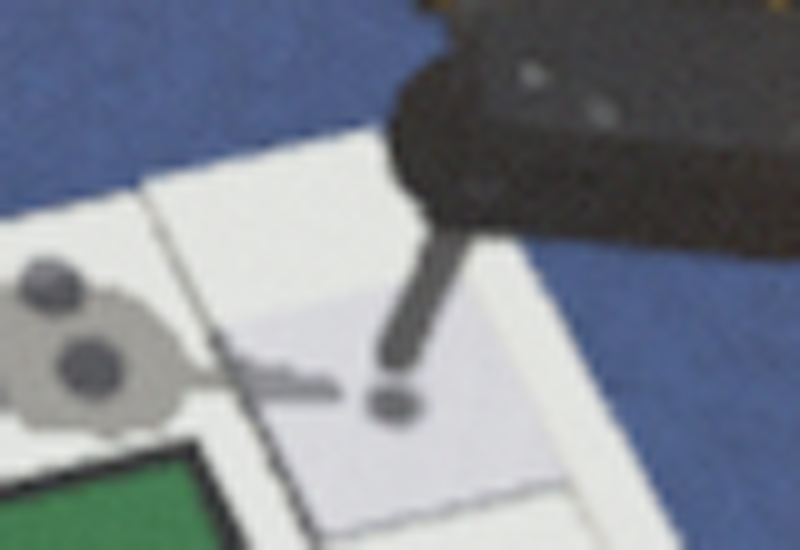

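The rod tip is at crop (394,365) and the well mouth just below it at (394,405). The tip and the mouth share the same camera bias, so their relative position fits my estimate to about 2 mm. Centre and lower gently.

>>> {"fn": "play_rows", "kwargs": {
  "motion": [
    [0.02,0.002,0,0,0,0,0],
    [0.02,0.002,0.03,0,0,0,0],
    [0.02,0.002,0.05,0,0,0,0],
    [0.02,0.002,0.065,0,0,0,0],
    [0.02,0.002,0.075,0,0,0,0]
  ]
}}

```text
time: 9.82
ee_pos: [0.5242, 0.2449, 0.2083]
eef_rot: [0.707, 0.707, -0.0, -0.0]
ft_force: [-1.1, 0.8, -1.9]
width: 0.0171
```

>>> {"fn": "play_rows", "kwargs": {
  "motion": [
    [0,0,0.01,0,0,0,0],
    [0,0,0.02,0,0,0,0],
    [0,0,0.02,0,0,0,0]
  ]
}}

```text
time: 10.2
ee_pos: [0.5242, 0.2448, 0.2043]
eef_rot: [0.707, 0.707, -0.0, 0.0]
ft_force: [-1.1, -1.3, -1.6]
width: 0.0171
```

>>> {"fn": "play_rows", "kwargs": {
  "motion": [
    [0,0,0.015,0,0,0,0],
    [0,0,0.03,0,0,0,0],
    [0,0,0.03,0,0,0,0]
  ]
}}

```text
time: 10.58
ee_pos: [0.5241, 0.2449, 0.1981]
eef_rot: [0.707, 0.707, -0.0, -0.0]
ft_force: [-0.2, -1.1, -2.7]
width: 0.0172
```

```bash
python3 -c "
from h import *
plan()
p=eyes.camera('scene');e=np.array(r.read_state()['ee_pos'])
u0,v0=336,138
cv2.imwrite('pics/c4.png',cv2.resize(p['image'][v0:v0+55,u0:u0+80],None,fx=10,fy=10,interpolation=cv2.INTER_CUBIC)[:,:,::-1])
"
```

```text
t 10.57 pos [0.5241 0.2449 0.1981] w 0.0172 F [-0.1633 -1.1239 -2.687 ]
turn [-0.0003  0.0002  0.0002]
```

View pics/c4.png

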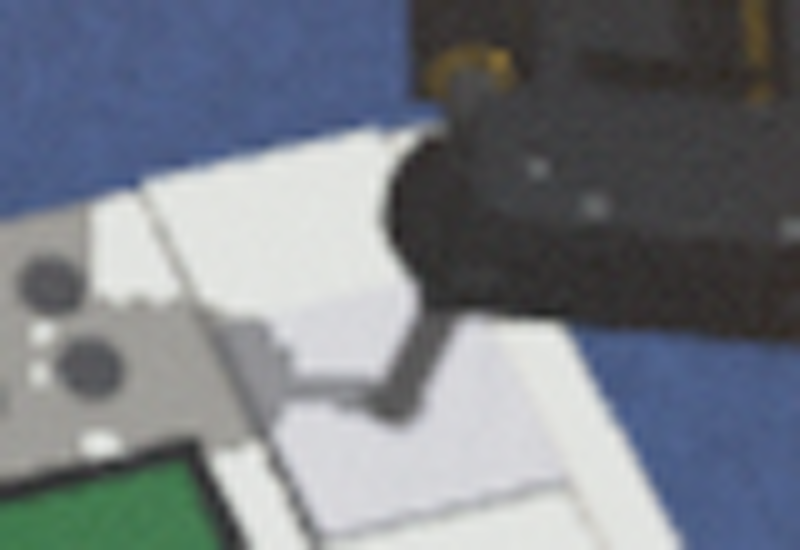

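The rod has entered the hole at (395,405), with no force rise. I'll lower to just above the shallowest possible bottom.

>>> {"fn": "play_rows", "kwargs": {
  "motion": [
    [0,0,0.02,0,0,0,0],
    [0,0,0.045,0,0,0,0],
    [0,0,0.07,0,0,0,0],
    [0,0,0.07,0,0,0,0]
  ]
}}

```text
time: 11.12
ee_pos: [0.524, 0.2449, 0.1839]
eef_rot: [0.707, 0.707, -0.0, -0.0]
ft_force: [-0.7, -0.9, -1.4]
width: 0.0172
```

>>> {"fn": "play_rows", "kwargs": {
  "motion": [
    [0,0,0.025,0,0,0,0],
    [0,0,0.05,0,0,0,0],
    [0,0,0.075,0,0,0,0],
    [0,0,0.075,0,0,0,0]
  ]
}}

```text
time: 11.62
ee_pos: [0.524, 0.2448, 0.1689]
eef_rot: [0.707, 0.707, -0.0, -0.0]
ft_force: [-0.6, -2.1, -2.2]
width: 0.0172
```

>>> {"fn": "play_rows", "kwargs": {
  "motion": [
    [0,0,0.005,0,0,0,0],
    [0,0,0.01,0,0,0,0],
    [0,0,0.015,0,0,0,0]
  ],
  "squeeze": 8
}}

```text
time: 12.0
ee_pos: [0.5243, 0.2453, 0.1666]
eef_rot: [0.707, 0.707, 0.0, -0.0]
ft_force: [-1.2, -0.4, -1.3]
width: 0.0176
```

>>> {"fn": "play_rows", "kwargs": {
  "motion": [
    [0,0,0.005,0,0,0,0],
    [0,0,0.01,0,0,0,0],
    [0,0,0.015,0,0,0,0]
  ]
}}

```text
time: 12.38
ee_pos: [0.5243, 0.2451, 0.1635]
eef_rot: [0.707, 0.707, 0.0, -0.0]
ft_force: [-1.3, -0.8, -0.1]
width: 0.0176
```

>>> {"fn": "play_rows", "kwargs": {
  "motion": [
    [0,0,0.005,0,0,0,0],
    [0,0,0.01,0,0,0,0],
    [0,0,0.01,0,0,0,0]
  ]
}}

```text
time: 12.75
ee_pos: [0.5242, 0.245, 0.1614]
eef_rot: [0.707, 0.707, -0.0, -0.0]
ft_force: [-1.5, -1.2, -1.8]
width: 0.0176
```

>>> {"fn": "play_rows", "kwargs": {
  "motion": [
    [0,0,0.005,0,0,0,0],
    [0,0,0.01,0,0,0,0],
    [0,0,0.01,0,0,0,0]
  ]
}}

```text
time: 13.12
ee_pos: [0.5242, 0.245, 0.1594]
eef_rot: [0.707, 0.707, -0.0, -0.0]
ft_force: [-2.1, -0.8, -1.4]
width: 0.0179
```

>>> {"fn": "play_rows", "kwargs": {
  "motion": [
    [0,0,0.005,0,0,0,0],
    [0,0,0.01,0,0,0,0],
    [0,0,0.01,0,0,0,0]
  ]
}}

```text
time: 13.5
ee_pos: [0.5242, 0.245, 0.1574]
eef_rot: [0.707, 0.707, -0.0, -0.0]
ft_force: [-2.5, -0.8, -0.9]
width: 0.0176
```

>>> {"fn": "play_rows", "kwargs": {
  "motion": [
    [0,-0.003,0.005,0,0,0,0],
    [0,-0.003,0.01,0,0,0,0],
    [0,-0.003,0.01,0,0,0,0]
  ]
}}

```text
time: 13.88
ee_pos: [0.5237, 0.245, 0.1555]
eef_rot: [0.707, 0.707, 0.0, 0.0]
ft_force: [-0.3, 0.3, -2.2]
width: 0.0171
```

>>> {"fn": "play_rows", "kwargs": {
  "motion": [
    [0,-0.001,0.005,0,0,0,0],
    [0,-0.001,0.01,0,0,0,0],
    [0,-0.001,0.01,0,0,0,0]
  ]
}}

```text
time: 14.25
ee_pos: [0.5235, 0.245, 0.1534]
eef_rot: [0.707, 0.707, 0.0, 0.0]
ft_force: [0.3, -1.2, -1.8]
width: 0.0176
```

>>> {"fn": "play_rows", "kwargs": {
  "motion": [
    [0,0,0.005,0,0,0,0],
    [0,0,0.01,0,0,0,0],
    [0,0,0.01,0,0,0,0]
  ]
}}

```text
time: 14.62
ee_pos: [0.5234, 0.245, 0.1514]
eef_rot: [0.707, 0.707, -0.0, -0.0]
ft_force: [0.1, -0.8, -1.6]
width: 0.0176
```

>>> {"fn": "play_rows", "kwargs": {
  "motion": [
    [0,0,0.005,0,0,0,0],
    [0,0,0.01,0,0,0,0],
    [0,0,0.01,0,0,0,0]
  ]
}}

```text
time: 15.0
ee_pos: [0.5234, 0.245, 0.1494]
eef_rot: [0.707, 0.707, -0.0, -0.0]
ft_force: [-1.1, -1.9, -2.4]
width: 0.0176
```

>>> {"fn": "play_rows", "kwargs": {
  "motion": [
    [0,0,0.005,0,0,0,0],
    [0,0,0.01,0,0,0,0],
    [0,0,0.01,0,0,0,0]
  ]
}}

```text
time: 15.38
ee_pos: [0.5234, 0.245, 0.1475]
eef_rot: [0.707, 0.707, -0.0, -0.0]
ft_force: [-0.1, -1.6, -0.5]
width: 0.0176
```

>>> {"fn": "play_rows", "kwargs": {
  "motion": [
    [0,0,0.005,0,0,0,0],
    [0,0,0.01,0,0,0,0],
    [0,0,0.01,0,0,0,0]
  ]
}}

```text
time: 15.75
ee_pos: [0.5235, 0.245, 0.1455]
eef_rot: [0.707, 0.707, -0.0, -0.0]
ft_force: [-1.6, -1.3, -0.2]
width: 0.0175
```

>>> {"fn": "play_rows", "kwargs": {
  "motion": [
    [0,0,0.005,0,0,0,0],
    [0,0,0.01,0,0,0,0],
    [0,0,0.01,0,0,0,0]
  ]
}}

```text
time: 16.12
ee_pos: [0.5235, 0.2449, 0.1434]
eef_rot: [0.707, 0.707, -0.0, 0.0]
ft_force: [-1.3, -2.6, 0.6]
width: 0.0178
```

>>> {"fn": "play_rows", "kwargs": {
  "motion": [
    [-0.003,-0.001,0.005,0,0,0,0],
    [-0.003,-0.001,0.01,0,0,0,0],
    [-0.003,-0.001,0.01,0,0,0,0]
  ]
}}

```text
time: 16.5
ee_pos: [0.5232, 0.2446, 0.1413]
eef_rot: [0.707, 0.707, -0.0, -0.0]
ft_force: [0.0, -0.2, -2.2]
width: 0.0175
```

>>> {"fn": "play_rows", "kwargs": {
  "motion": [
    [0,0,0.005,0,0,0,0],
    [0,0,0.01,0,0,0,0],
    [0,0,0.01,0,0,0,0]
  ]
}}

```text
time: 16.88
ee_pos: [0.5236, 0.2447, 0.1406]
eef_rot: [0.707, 0.707, 0.001, -0.0]
ft_force: [-3.1, -1.2, 8.9]
width: 0.0176
```

Bottom contact at about 10.4 N net, with the depth about 68 mm. Firm the grip and add a touch of push, then hold.

>>> {"fn": "play_rows", "kwargs": {
  "motion": [
    [0,0,0,0,0,0,0],
    [0,0,0.001,0,0,0,0],
    [0,0,0.001,0,0,0,0]
  ],
  "squeeze": 30
}}

```text
time: 17.25
ee_pos: [0.5236, 0.2447, 0.1406]
eef_rot: [0.707, 0.707, 0.001, -0.0]
ft_force: [-4.3, -2.9, 9.6]
width: 0.017
```

>>> {"fn": "play_rows", "kwargs": {
  "motion": [
    [0,0,0.001,0,0,0,0],
    [0,0,0.001,0,0,0,0],
    [0,0,0.001,0,0,0,0],
    [0,0,0.001,0,0,0,0],
    [0,0,0.001,0,0,0,0]
  ]
}}

```text
time: 17.88
ee_pos: [0.5236, 0.2447, 0.1406]
eef_rot: [0.707, 0.707, 0.001, -0.0]
ft_force: [-4.2, -3.0, 10.4]
width: 0.0172
```

>>> {"fn": "play_rows", "kwargs": {
  "motion": [
    [0,0,0,0,0,0,0],
    [0,0,0,0,0,0,0],
    [0,0,0,0,0,0,0],
    [0,0,0,0,0,0,0],
    [0,0,0,0,0,0,0]
  ]
}}

```text
time: 18.5
ee_pos: [0.5236, 0.2448, 0.1406]
eef_rot: [0.707, 0.707, 0.001, -0.0]
ft_force: [-4.0, -3.8, 12.0]
width: 0.0168
```

Held for about 1.6 s at 11–13 N net. Now unload, then open just enough to straddle the handle.

>>> {"fn": "play_rows", "kwargs": {
  "motion": [
    [-0.003,-0.004,-0.006,0,0,0,0],
    [-0.003,-0.004,-0.006,0,0,0,0],
    [-0.003,-0.004,-0.006,0,0,0,30],
    [-0.003,-0.004,-0.006,0,0,0,30],
    [-0.003,-0.004,-0.006,0,0,0,30]
  ]
}}

```text
time: 19.12
ee_pos: [0.5224, 0.2438, 0.1401]
eef_rot: [0.707, 0.707, -0.0, -0.0]
ft_force: [-0.0, -0.1, 0.5]
width: 0.0256
```

```bash
python3 -c "
from h import *
plan()
p=eyes.camera('scene');u0,v0=336,138
cv2.imwrite('pics/c5.png',cv2.resize(p['image'][v0:v0+55,u0:u0+80],None,fx=10,fy=10,interpolation=cv2.INTER_CUBIC)[:,:,::-1])
"
```

```text
t 19.12 pos [0.5224 0.2438 0.1401] w 0.0256 F [-0.0174 -0.0838  0.4799]
turn [-0.0002  0.0001  0.0002]
```

>>> {"fn": "play_rows", "kwargs": {
  "motion": [
    [0,0,0.015,0,0,0,30],
    [0,0,0.03,0,0,0,30],
    [0,0,0.04,0,0,0,30],
    [0,0,0.05,0,0,0,30],
    [0,0,0.05,0,0,0,30]
  ]
}}

```text
time: 19.8
ee_pos: [0.5225, 0.2439, 0.1302]
eef_rot: [0.707, 0.707, -0.0, -0.0]
ft_force: [0.4, -0.9, -0.9]
width: 0.0259
```

>>> {"fn": "play_rows", "kwargs": {
  "motion": [
    [0,0,0.01,0,0,0,30],
    [0,0,0.02,0,0,0,30],
    [0,0,0.02,0,0,0,30]
  ]
}}

```text
time: 20.18
ee_pos: [0.5224, 0.2438, 0.1261]
eef_rot: [0.707, 0.707, -0.0, -0.0]
ft_force: [-0.1, -1.1, 0.4]
width: 0.026
```

```bash
python3 -c "
from h import *
plan()
p=eyes.camera('scene');u0,v0=336,128
cv2.imwrite('pics/c6.png',cv2.resize(p['image'][v0:v0+60,u0:u0+80],None,fx=10,fy=10,interpolation=cv2.INTER_CUBIC)[:,:,::-1])
e=np.array([.5235,.2435,.11]);print([(proj(p,e+[0,0,d])-[u0,v0])*10 for d in(0,.006,.012,.022,.045,.053)])
"
```

```text
t 20.18 pos [0.5224 0.2438 0.1261] w 0.026 F [-0.1126 -1.0986  0.4072]
turn [-0.0002  0.0001  0.0002]
[array([383.347 , 501.0925]), array([389.8088, 486.7149]), array([396.3454, 472.1711]), array([407.4092, 447.5541]), array([433.6915, 389.0761]), array([443.1173, 368.1036])]
```

View pics/c6.png

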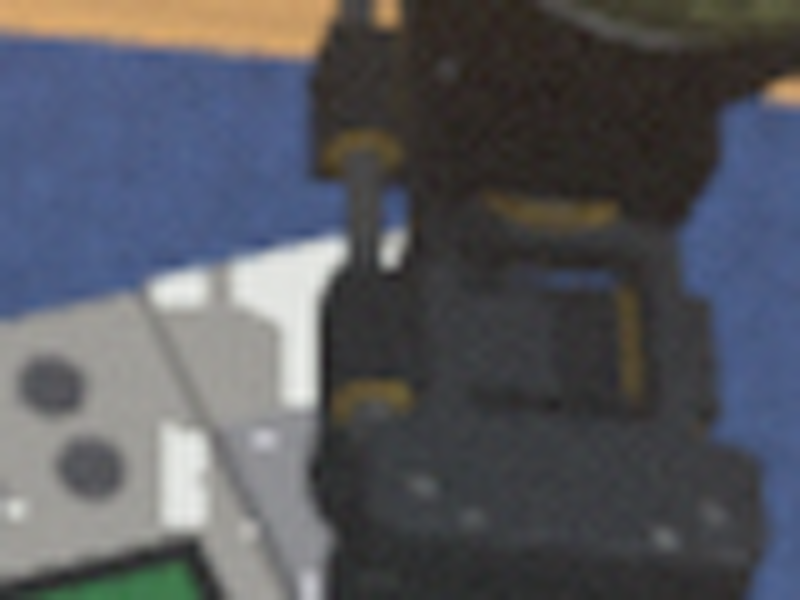

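The near finger hides most of the collar; its edge shows at (315,470). I'll continue by force and position.

>>> {"fn": "play_rows", "kwargs": {
  "motion": [
    [0,0,0.01,0,0,0,30],
    [0,0,0.015,0,0,0,30],
    [0,0,0.015,0,0,0,30]
  ]
}}

```text
time: 20.6
ee_pos: [0.5224, 0.2438, 0.1232]
eef_rot: [0.707, 0.707, -0.0, -0.0]
ft_force: [-0.7, 0.3, 0.1]
width: 0.026
```

>>> {"fn": "play_rows", "kwargs": {
  "motion": [
    [0,0,0.005,0,0,0,30],
    [0,0,0.005,0,0,0,30]
  ]
}}

```text
time: 20.85
ee_pos: [0.5224, 0.2439, 0.1223]
eef_rot: [0.707, 0.707, -0.0, -0.0]
ft_force: [-0.4, 0.3, 1.6]
width: 0.026
```

>>> {"fn": "play_rows", "kwargs": {
  "motion": [
    [0,0,0.005,0,0,0,30],
    [0,0,0.005,0,0,0,30]
  ]
}}

```text
time: 21.1
ee_pos: [0.5225, 0.2439, 0.1213]
eef_rot: [0.707, 0.707, -0.0, -0.0]
ft_force: [0.3, -0.9, 1.5]
width: 0.0262
```

>>> {"fn": "play_rows", "kwargs": {
  "motion": [
    [0,0,0.005,0,0,0,30],
    [0,0,0.005,0,0,0,30]
  ]
}}

```text
time: 21.35
ee_pos: [0.5225, 0.2437, 0.1206]
eef_rot: [0.707, 0.707, 0.0, -0.0]
ft_force: [-1.3, -1.8, 4.1]
width: 0.0261
```

>>> {"fn": "play_rows", "kwargs": {
  "motion": [
    [0,0,0.002,0,0,0,30],
    [0,0,0.003,0,0,0,30],
    [0,0,0.003,0,0,0,30]
  ]
}}

```text
time: 21.72
ee_pos: [0.5225, 0.2437, 0.1205]
eef_rot: [0.707, 0.707, 0.0, -0.0]
ft_force: [-4.0, -2.1, 10.0]
width: 0.0261
```

A firm stop at TCP z = 0.1205, which is collar top height (0.120) with the collar on the rim. Back off straight up, then look.

>>> {"fn": "play_rows", "kwargs": {
  "motion": [
    [0,0,-0.02,0,0,0,40],
    [0,0,-0.1,0,0,0,50],
    [0,0,-0.3,0,0,0,50],
    [0,0,-0.5,0,0,0,50],
    [0,0,-0.6,0,0,0,50]
  ]
}}

```text
time: 22.35
ee_pos: [0.5233, 0.2441, 0.2432]
eef_rot: [0.707, 0.707, 0.002, 0.0]
ft_force: [0.1, 0.3, -0.3]
width: 0.0434
```

>>> {"fn": "play_rows", "kwargs": {
  "motion": [
    [-0.2,0,-0.1,0,0,0,50],
    [-0.4,0,-0.1,0,0,0,50],
    [-0.45,0,-0.1,0,0,0,50],
    [-0.45,0,-0.1,0,0,0,50]
  ]
}}

```text
time: 22.85
ee_pos: [0.5226, 0.1538, 0.2603]
eef_rot: [0.707, 0.707, 0.0, -0.0]
ft_force: [-0.3, 0.1, 0.1]
width: 0.0434
```

```bash
python3 -c "
from h import *
plan()
p=eyes.camera('scene');u0,v0=336,133
a=cv2.resize(p['image'][v0:v0+60,u0:u0+80],None,fx=5,fy=5,interpolation=cv2.INTER_CUBIC)
w=eyes.camera('wrist')
u,v=proj(w,np.array([.5235,.2435,.12])).astype(int);v1=max(v-60,0)
b=cv2.resize(w['image'][v1:v1+120,u-80:u+80],(400,300),interpolation=cv2.INTER_CUBIC)
cv2.imwrite('pics/c7.png',np.hstack([a,b])[:,:,::-1])
e=np.array([.5235,.2435,.11]);print('scene',[(proj(p,e+[0,0,d])-[u0,v0])*5 for d in(0,.01,.053)]);print('wrist',[(proj(w,e+[0,0,d])-[u-80,v1])*2.5 for d in(0,.01,.053)])
"
```

```text
t 22.85 pos [0.5226 0.1538 0.2603] w 0.0434 F [-0.3193  0.1292  0.1354]
turn [ 0.0003 -0.0005 -0.0003]
scene [array([191.6735, 225.5463]), array([197.0791, 213.5188]), array([221.5587, 159.0518])]
wrist [array([200.5791, 153.5647]), array([200.6023, 152.4631]), array([200.7233, 146.7431])]
```

View pics/c7.png

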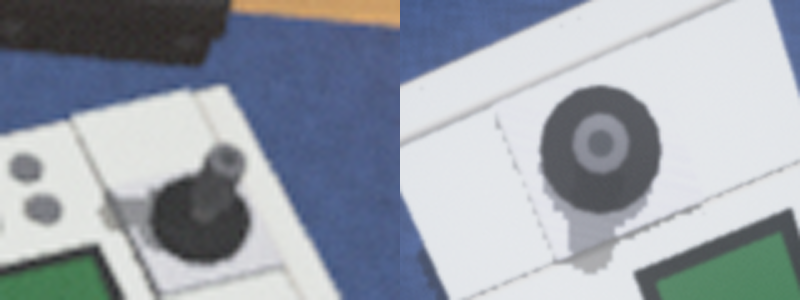

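The collar lies flat on the block at (200,217), with its shadow attached. The handle top is at (227,158), where a tip 68 mm deep and upright predicts it, allowing for the known camera bias. The hand is clear, so I'll hand in.

```bash
python3 -c "
from h import *
print(job.close_job()); plan()"
```

```text
the job is handed in; nothing more can be done
None
the job is handed in; nothing more can be done
```

The job is done and handed in at about 23 s. The probe stands in the tester's well with its collar on the rim, and the gripper is clear of it.

- **Pressing:** I lowered the probe in 2 mm steps until it touched bottom, about 68 mm down. I then pressed it for about 1.6 s. The readings were about 9 to 12 N raw, or roughly 11 to 13 N once the probe's weight is added.
- **Collar:** I opened the fingers around the handle and pushed the collar down. It stopped firmly with the fingertips at z = 0.1205 m, within 1 mm of where the collar's top sits when it rests on the rim. The final push was about 10 N.
- **Last checks:** The scene and wrist pictures show the collar flat on the block, the probe upright and the handle top at the height expected for 68 mm. I didn't measure the bystanders again after the first pictures; the hand stayed well clear of them.
- **What disagreed or was unclear:**
  - The scene camera was about 1 px off from the wrist camera, within its calibration.
  - There were side forces of up to about 6 N while pressing.
  - The 2 N sliding friction of the collar was mostly lost in the force noise, so only the final stop was clear.

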